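Put one sample tray away and hook the other out

TASK

The blue-lipped sample tray was left out: push it fully home with a fingertip, and only then hook a fingertip behind the lip of the green-lipped tray and draw that tray out along its rail to its stop. Pull from inside the lip only: nothing is pinched or lifted, and the fingers stay off the paper label on the front of the green lip. Leave the vial standing in the green tray and leave the bottle and the jar where they are.

Things in the scene. Friction and masses are not known exactly. Their poses are not given: they have to be found in the camera images.
- green_unit: White plastic tray housing with a clear roof, fixed to the bench, holding the green-lipped tray; 180 deep, 114 wide, 68 mm tall. Origin: bottom centre of its front opening, on the bench; its own x axis points into the housing (away from the robot), z up. The tray slides out along its own -x.
- tray_green (a joint): How far the green-lipped tray is drawn out, in m: 0 = fully home at its inner stop, 0.110 = fully out at its outer stop. It slides level with about 2.5 N of friction plus light damping (8 N per m/s) and stays where it is left. It starts nearly home (0 to 0.012).
- green_gap (a point): Point on the tray's green tongue floor (12 mm above the bench) in the middle of the finger gap behind the green lip; moves with the tray, axes as the housing's. The gap is open above and at both sides; it is 48 mm long along the slide (24 mm either way of this point), from the lip's inner face (on the -x side) to the tray's front wall (top 52 mm above the bench), and 96 mm wide. With the tray home this point lies 26 mm in front of the housing's front opening.
- green_lip (a point): Top centre of the green plastic lip, 50 mm above the bench: an upright plate 6 mm thick along the slide and 96 mm wide, rising 38 mm above the tongue floor; moves with the tray, axes as the housing's. Its inner face is 3 mm to +x of this point. A 3 mm paper label panel covers its outer face, whose front is 6 mm to -x of this point.
- green_label (a point): Centre of the front face of the green lip's paper label panel: white with a green stripe, 3 mm thick, 92 wide, from 10 to 40 mm above the bench, on the outer (robot-side) face of the lip; not to be touched. Moves with the tray, axes as the housing's.
- blue_unit: White plastic tray housing with a clear roof, fixed to the bench, holding the blue-lipped tray; 180 deep, 114 wide, 68 mm tall. Origin: bottom centre of its front opening, on the bench; its own x axis points into the housing (away from the robot), z up. The tray slides out along its own -x.
- tray_blue (a joint): How far the blue-lipped tray is drawn out, in m: 0 = fully home at its inner stop, 0.110 = fully out at its outer stop. It slides level with about 2.5 N of friction plus light damping (8 N per m/s) and stays where it is left. It starts left out (0.050 to 0.095). Its lip front may be pushed.
- blue_gap (a point): Point on the tray's blue tongue floor (12 mm above the bench) in the middle of the finger gap behind the blue lip; moves with the tray, axes as the housing's. The gap is open above and at both sides; it is 48 mm long along the slide (24 mm either way of this point), from the lip's inner face (on the -x side) to the tray's front wall (top 52 mm above the bench), and 96 mm wide. With the tray home this point lies 26 mm in front of the housing's front opening.
- blue_lip (a point): Top centre of the blue plastic lip, 50 mm above the bench: an upright plate 6 mm thick along the slide and 96 mm wide, rising 38 mm above the tongue floor; moves with the tray, axes as the housing's. Its inner face is 3 mm to +x of this point. A 3 mm paper label panel covers its outer face, whose front is 6 mm to -x of this point.
- vial: Loose small vial with a red cap, 24 mm across and 38 mm tall, 30 g, standing in the front bay of the green tray just behind the tray's front wall and riding with it. Bay floor 12 mm above the bench. Origin: centre of its underside, z up.
- amber_bottle: Bystander: loose amber reagent bottle, black cap, 60 mm across, 130 mm tall. Origin: centre of its underside.
- white_jar: Bystander: loose white jar, 64 mm across, 80 mm tall. Origin: centre of its underside.

How it is judged:
By the outcome, as a careful person would: the job done as asked, in the order asked, and still so for the second after the job is handed in, with the robot touching nothing.
It also fails if it takes over 43 s, if anything falls off the work surface, if the arm or the gripper's body presses on something with over 40 N, if the wrist force passes 120 N, or if a joint passes its speed limit or range.

ROBOT

A 6-joint arm with a two-finger parallel gripper is mounted at the origin on the work surface. World frame = base frame: x ahead of the robot, y to its left, z up, the work surface at z = 0. Lengths are in m, angles in rad, forces in N, time in s.
With the tool pointing down it reaches from about 0.25 to 0.725 m from the base axis. Payload 9.7 kg.
Tool frame: the origin (TCP) lies midway between the tips of the shut fingers; the grasp point (between the pads) lies 19 mm behind it; z points along the fingers, y is the line along which they close (so a half turn about z gives the same grasp; the last joint's range is limited). The gripper opens to 85 mm and grips with 20 to 120 N. Pads are 22 mm wide; open, the fingers measure 114 mm over their backs; the gripper's body (76 mm by 85 mm) begins 54 mm behind the grasp point. The pads swing forward as they close: fully open they stand 13 mm farther back than shut.
Start: joints at [1.212, 0.087, 0.176, 1.66, 0, 1.571], TCP at [0.193, 0.515, 0.205] pointing down, gripper open.
Joint ranges: [-3.13, 3.13], [-0.85, 1.81], [-1.15, 1.24], [-2.2, 2.28], [-1.44, 1.52], [-3.14, 3.14]. Speed limits (rad/s): [2.22, 2.22, 2.57, 3.14, 3.14, 3.14].

INTERFACE

Orientations are given as a unit quaternion [x, y, z, w].
In Python, from bench import robot gives the robot as it stands.
- The arm moves only by the tool drive_tool, never from a script. Its argument "moves" is a list of rows, each an object with "jaw": the opening, from 0 (shut) to 1 (fully open); "offset": the shift along the world's x, y, z each as a share of 150 mm, from -1 to 1, a list of three; "delta_rot": the turn, a rotation vector about the world's x, y, z each as a share of pi rad, from -1 to 1, a list of three. A call has exactly 10 rows; each row is the pose to reach, as a shift and turn from the pose commanded when the call began, turning the shorter way round; what a row does not reach only later rows make up. A row lasts 1/10 s, in which the tool goes at most 50 mm and 8.59 degrees, less where a joint would pass 70% of its speed; a pose out of reach is approached as far as the arm can. A call with a number of a shift or a turn outside -1 to 1 is refused whole. A call with a gripper value outside its range is refused whole. The fingers move at their own pace and stop on an object; "grip_force" is the grip in N (left out, the last holds). Time passes only in rows, so rows that repeat a pose let the fingers close, or fill a call up. It gives the time, the measured TCP pose, the force, the opening and the grip force at its end, in the units of the state.
- robot.get_state(): the state, without advancing time (a new reading comes with each control period).
- robot.camera(name): name is "side" or "top" or "wrist"; returns a dict with "pixels" (420x560x3 uint8, red, green, blue), "range_z" (420x560 float32, m along the optical axis (not along the pixel's ray), 0 where there is no reading), "fx", "fy", "cx", "cy" (pixels), "rvec" (rotation vector, rad) and "tvec" (3), from world to camera coordinates, as OpenCV has them. Camera axes: x right, y down, z forward; pixel columns grow to the right and rows downward; lengths in m; the calibration is good to about 2 mm. A picture is of the moment at which its call begins.
- robot.hand_in(): hands the job in; it is judged then, once.
The state is a dict: "time": time; "q": joint angles; "joint_vel": joint speeds; "effort": joint torques, N m; "position": TCP position; "tcp_rot": TCP orientation; "force": force on the tool from outside, world axes, zero at the start; "wrist_torque": the same for the moment, N m; "opening": finger opening in m; "grasp_force": force on a finger pad.
Only numpy, scipy, OpenCV 4.12 (cv2) and the standard library are available. Lean on these libraries where they do the work, as an engineer would, in place of code of your own. Each camera call takes 0.05 s, during which the arm holds its last target. There are 200 camera calls.

## Working session

There is one attempt and no reset: what is moved stays moved. The work goes in short steps, Python scripts to look and compute and a tool call to move; the robot and the scene stay as the last step left them, time stands still between calls to the robot, and variables do not carry over. Pictures are saved under pics/ and viewed, at most 10 in all, crops included, and the job is handed in when it is done.

Besides the shell and the picture viewer there is one more tool, called as a command line: name --argument value ..., lists and objects as JSON in quotes. drive_tool: Moves the arm, as the interface text tells. Its arguments: {"type":"object","properties":{"moves":{"type":"array","items":{"type":"object","properties":{"jaw":{"type":"number"},"offset":{"type":"array","items":{"type":"number","minimum":-1,"maximum":1}},"delta_rot":{"type":"array","items":{"type":"number","minimum":-1,"maximum":1}}}}},"grip_force":{"type":"number"}},"required":["moves"]}

```bash
mkdir -p pics; cat > h.py <<'E'
import numpy as np, cv2
from bench import robot
def shot(n,f):
    c=robot.camera(n); cv2.imwrite(f'pics/{f}.png',c['pixels'][:,:,::-1]); np.savez(f'pics/{f}.npz',**c); return c
def world(c,u,v,z=None):
    """pixel -> world, by depth or on plane z"""
    R=cv2.Rodrigues(np.array(c['rvec']))[0]; t=np.array(c['tvec']).ravel()
    d=np.array([(u-c['cx'])/c['fx'],(v-c['cy'])/c['fy'],1.])
    o=-R.T@t; w=R.T@d
    s=float(c['range_z'][int(v),int(u)]) if z is None else (z-o[2])/w[2]
    return o+s*w
E
python3 - <<'E'
from h import *
for n in ('top','side'): shot(n,n+'0')
s=robot.get_state(); print(s['time'],s['position'],s['tcp_rot'],s['opening'])
E
```

```text
0.1 [0.19304604 0.51474988 0.20468157] [ 1.78464977e-01  9.83946088e-01 -5.79733002e-04 -1.09092524e-04] 0.08555391110564294
```

View pics/top0.png

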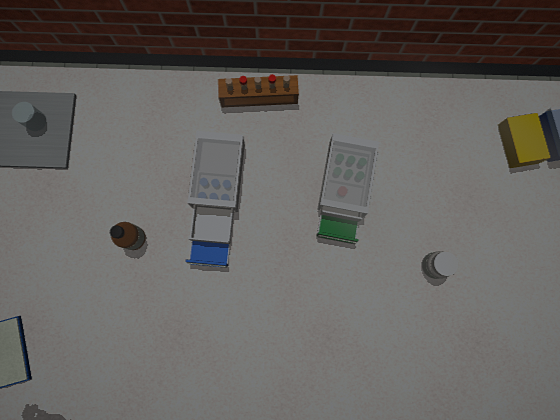

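View pics/side0.png

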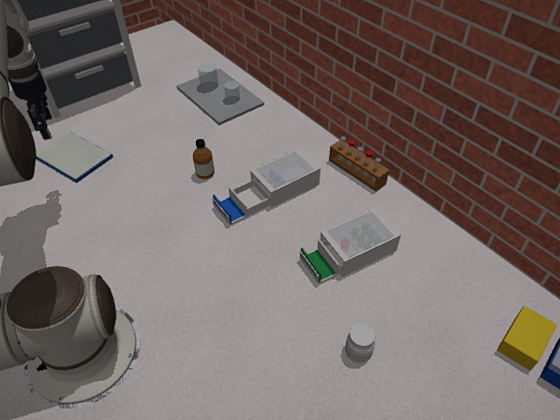

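The top view shows the blue tray out, with its lip near (208,262), and the green lip near (337,240). The bottle is at (125,235) and the jar at (443,264). I'll enlarge the area around the two trays.

```bash
python3 - <<'E'
from h import *
im=cv2.imread('pics/top0.png')[130:275,180:385]
cv2.imwrite('pics/crop0.png',cv2.resize(im,(800,566),interpolation=cv2.INTER_CUBIC))
E
```

```text
(no output)
```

View pics/crop0.png

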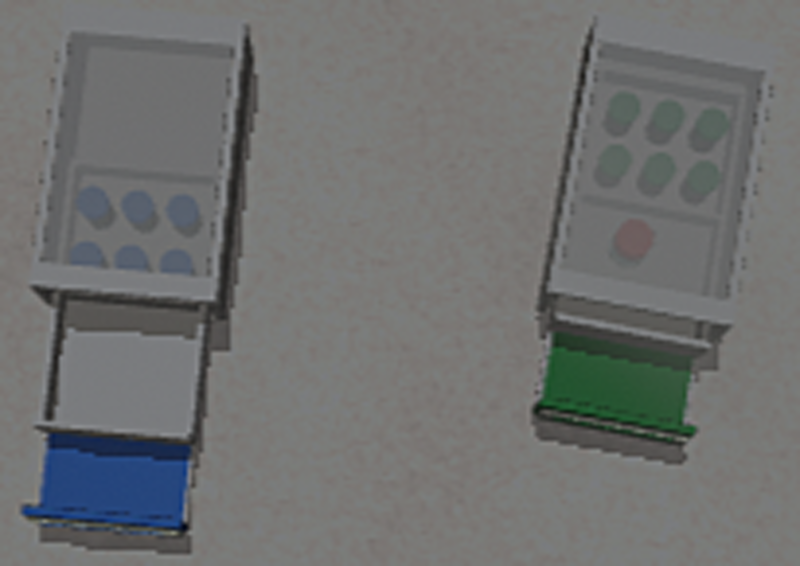

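The crop shows the blue lip top running from (25,510) to (187,527) and the green lip top from (538,407) to (693,432). The red vial cap is at (634,240). Next I convert these, along with the roof corners, to world positions.

```bash
python3 - <<'E'
from h import *
c=dict(np.load('pics/top0.npz')); k=800/205
P={'bl':[(25,510),(187,526),.05],'gl':[(538,408),(693,432),.05],'broofF':[(35,287),(217,300),.068],'broofB':[(72,33),(248,26),.068],
'groofF':[(550,293),(732,323),.068],'groofB':[(597,20),(772,68),.068],'gside':[(597,20),(550,293),.068],'bside':[(248,26),(217,300),.068],'gsideR':[(772,68),(732,323),.068],'bsideL':[(72,33),(35,287),.068],'bwall':[(40,425),(195,440),.052],'gwall':[(553,318),(710,348),.052]}
for n,(a,b,z) in P.items():
    A,B=[world(c,180+p[0]/k,130+p[1]/k,z) for p in (a,b)]
    d=B-A; print(n,A.round(3),B.round(3),((A+B)/2).round(3),'len',np.hypot(*d[:2]).round(3),'ang',np.degrees(np.arctan2(d[1],d[0])).round(1))
print(c['rvec'].ravel(),c['tvec'].ravel(),c['fx'])
# depth-based colour masks
c0=c
for cn in ('top0','side0'):
    c=dict(np.load(f'pics/{cn}.npz'));hsv=cv2.cvtColor(c['pixels'],cv2.COLOR_RGB2HSV)
    for n,h in (('blue',(105,130)),('green',(45,80))):
        m=(hsv[...,0]>=h[0])&(hsv[...,0]<=h[1])&(hsv[...,1]>150)&(hsv[...,2]>25)
        v,u=np.nonzero(m); W=np.array([world(c,a,b) for a,b in zip(u,v)])
        W=W[(W[:,0]>.3)&(W[:,0]<.8)&(abs(W[:,1])<.4)]; T=W[W[:,2]>.04]
        print(cn,n,len(W),len(T)); 
        if len(T)>4:
            r=cv2.fitLine(T[:,:2].astype(np.float32),cv2.DIST_HUBER,0,.01,.01).ravel(); print(r, T.min(0).round(3),T.max(0).round(3))
E
```

```text
bl [0.493 0.201 0.05 ] [0.487 0.104 0.05 ] [0.49  0.153 0.05 ] len 0.098 ang -94.0
gl [ 0.564 -0.106  0.05 ] [ 0.552 -0.2    0.05 ] [ 0.558 -0.153  0.05 ] len 0.095 ang -97.3
broofF [0.627 0.2   0.068] [0.622 0.09  0.068] [0.624 0.145 0.068] len 0.11 ang -92.5
broofB [0.788 0.187 0.068] [0.795 0.078 0.068] [0.792 0.133 0.068] len 0.109 ang -86.0
groofF [ 0.632 -0.111  0.068] [ 0.616 -0.221  0.068] [ 0.624 -0.166  0.068] len 0.111 ang -97.9
groofB [ 0.806 -0.139  0.068] [ 0.777 -0.247  0.068] [ 0.791 -0.193  0.068] len 0.112 ang -104.5
gside [ 0.806 -0.139  0.068] [ 0.632 -0.111  0.068] [ 0.719 -0.125  0.068] len 0.176 ang 171.0
bside [0.795 0.078 0.068] [0.622 0.09  0.068] [0.709 0.084 0.068] len 0.174 ang 176.1
gsideR [ 0.777 -0.247  0.068] [ 0.616 -0.221  0.068] [ 0.697 -0.234  0.068] len 0.163 ang 170.8
bsideL [0.788 0.187 0.068] [0.627 0.2   0.068] [0.707 0.194 0.068] len 0.162 ang 175.4
bwall [0.545 0.195 0.052] [0.538 0.101 0.052] [0.541 0.148 0.052] len 0.094 ang -93.9
gwall [ 0.619 -0.115  0.052] [ 0.603 -0.211  0.052] [ 0.611 -0.163  0.052] len 0.097 ang -99.4
[ 2.15770089 -2.09796204  0.18948266] [-0.01978479  0.61748046  1.00290301] 443.9752351041277
top0 blue 777 99
[0.06767647 0.9977073  0.49187404 0.16262314] [ 0.43  -0.006  0.046] [0.496 0.202 1.096]
top0 green 81 47
[ 0.16968605  0.9854982   0.56421703 -0.1339315 ] [ 0.553 -0.199  0.042] [ 0.57  -0.107  0.056]
side0 blue 325 67
[0.04197135 0.9991188  0.48963094 0.15031551] [0.484 0.108 0.041] [0.494 0.203 0.054]
side0 green 423 92
[ 0.1411204   0.98999244  0.5584172  -0.16073808] [ 0.55  -0.202  0.041] [ 0.568 -0.11   0.056]
```

drive_tool --moves '[{"jaw": 0,"offset": [0.1,-0.12,0],"delta_rot": [0,0,0.01]},{"jaw": 0,"offset": [0.22,-0.25,0],"delta_rot": [0,0,0.022]},{"jaw": 0,"offset": [0.35,-0.37,0],"delta_rot": [0,0,0.034]},{"jaw": 0,"offset": [0.48,-0.5,0],"delta_rot": [0,0,0.046]},{"jaw": 0,"offset": [0.6,-0.62,0],"delta_rot": [0,0,0.058]},{"jaw": 0,"offset": [0.72,-0.75,0],"delta_rot": [0,0,0.07]},{"jaw": 0,"offset": [0.84,-0.87,0],"delta_rot": [0,0,0.08]},{"jaw": 0,"offset": [0.93,-1,0],"delta_rot": [0,0,0.089]},{"jaw": 0,"offset": [0.93,-1,0],"delta_rot": [0,0,0.089]},{"jaw": 0,"offset": [0.93,-1,0],"delta_rot": [0,0,0.089]}]'

```text
time: 1.1
position: [0.3327, 0.3648, 0.2051]
tcp_rot: [0.04, 0.999, -0.0, -0.0]
force: [-0.7, 0.1, -0.3]
opening: 0.0003
grasp_force: 0.0
```

drive_tool --moves '[{"jaw": 0,"offset": [0.08,-0.12,0]},{"jaw": 0,"offset": [0.18,-0.25,0]},{"jaw": 0,"offset": [0.28,-0.38,-0.05]},{"jaw": 0,"offset": [0.38,-0.5,-0.1]},{"jaw": 0,"offset": [0.48,-0.62,-0.15]},{"jaw": 0,"offset": [0.58,-0.75,-0.2]},{"jaw": 0,"offset": [0.66,-0.88,-0.25]},{"jaw": 0,"offset": [0.72,-1,-0.3]},{"jaw": 0,"offset": [0.72,-1,-0.3]},{"jaw": 0,"offset": [0.72,-1,-0.3]}]'

```text
invalid input
```

drive_tool --moves '[{"jaw": 0,"offset": [0.08,-0.12,0],"delta_rot": [0,0,0]},{"jaw": 0,"offset": [0.18,-0.25,0],"delta_rot": [0,0,0]},{"jaw": 0,"offset": [0.27,-0.38,-0.05],"delta_rot": [0,0,0]},{"jaw": 0,"offset": [0.36,-0.5,-0.1],"delta_rot": [0,0,0]},{"jaw": 0,"offset": [0.45,-0.62,-0.15],"delta_rot": [0,0,0]},{"jaw": 0,"offset": [0.54,-0.75,-0.2],"delta_rot": [0,0,0]},{"jaw": 0,"offset": [0.62,-0.88,-0.25],"delta_rot": [0,0,0]},{"jaw": 0,"offset": [0.68,-1,-0.3],"delta_rot": [0,0,0]},{"jaw": 0,"offset": [0.68,-1,-0.3],"delta_rot": [0,0,0]},{"jaw": 0,"offset": [0.68,-1,-0.3],"delta_rot": [0,0,0]}]'

```text
time: 2.1
position: [0.4343, 0.2156, 0.1602]
tcp_rot: [0.04, 0.999, 0.0, -0.0]
force: [-0.3, 0.9, -0.8]
opening: 0.0
grasp_force: 0.0
```

drive_tool --moves '[{"jaw": 0,"offset": [0,-0.1,-0.05],"delta_rot": [0,0,0]},{"jaw": 0,"offset": [0,-0.2,-0.15],"delta_rot": [0,0,0]},{"jaw": 0,"offset": [0,-0.3,-0.27],"delta_rot": [0,0,0]},{"jaw": 0,"offset": [0,-0.39,-0.39],"delta_rot": [0,0,0]},{"jaw": 0,"offset": [0,-0.39,-0.51],"delta_rot": [0,0,0]},{"jaw": 0,"offset": [0,-0.39,-0.63],"delta_rot": [0,0,0]},{"jaw": 0,"offset": [0,-0.39,-0.75],"delta_rot": [0,0,0]},{"jaw": 0,"offset": [0,-0.39,-0.86],"delta_rot": [0,0,0]},{"jaw": 0,"offset": [0,-0.39,-0.86],"delta_rot": [0,0,0]},{"jaw": 0,"offset": [0,-0.39,-0.86],"delta_rot": [0,0,0]}]'

```text
time: 3.1
position: [0.4344, 0.1567, 0.0316]
tcp_rot: [0.039, 0.999, -0.0, -0.0]
force: [0.4, -0.2, 0.7]
opening: 0.0001
grasp_force: 0.0
```

```bash
python3 - <<'E'
from h import *
c=shot('side','side1')
cv2.imwrite('pics/s1c.png',cv2.resize(c['pixels'][90:300,130:410,::-1],(800,600)))
E
```

```text
(no output)
```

View pics/s1c.png

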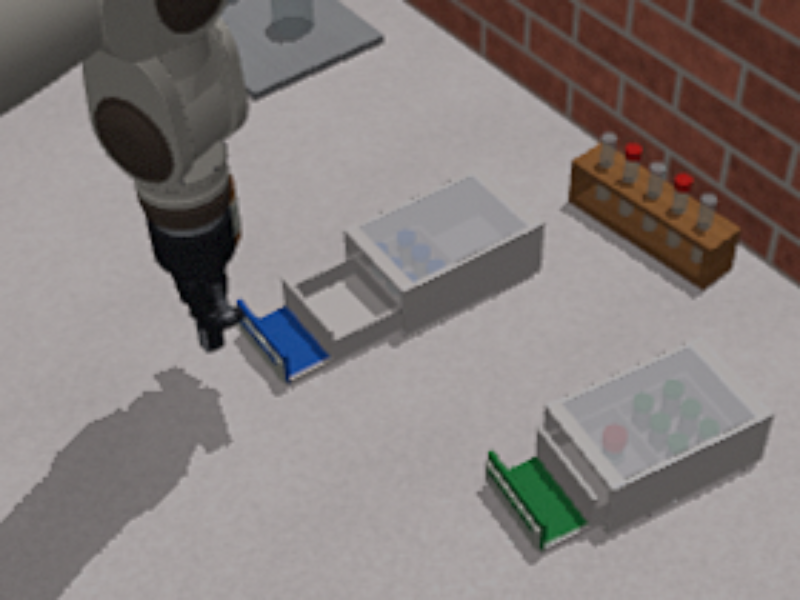

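The fingertip is at (212,340) in the crop, just short of the blue lip at (262,335). I'll start the push.

drive_tool --moves '[{"jaw": 0,"offset": [0.08,-0.005,0],"delta_rot": [0,0,0]},{"jaw": 0,"offset": [0.16,-0.01,0],"delta_rot": [0,0,0]},{"jaw": 0,"offset": [0.22,-0.015,0],"delta_rot": [0,0,0]},{"jaw": 0,"offset": [0.28,-0.02,0],"delta_rot": [0,0,0]},{"jaw": 0,"offset": [0.34,-0.025,0],"delta_rot": [0,0,0]},{"jaw": 0,"offset": [0.41,-0.03,0],"delta_rot": [0,0,0]},{"jaw": 0,"offset": [0.48,-0.035,0],"delta_rot": [0,0,0]},{"jaw": 0,"offset": [0.55,-0.04,0],"delta_rot": [0,0,0]},{"jaw": 0,"offset": [0.61,-0.043,0],"delta_rot": [0,0,0]},{"jaw": 0,"offset": [0.65,-0.046,0],"delta_rot": [0,0,0]}]'

```text
time: 4.15
position: [0.533, 0.1495, 0.0312]
tcp_rot: [0.04, 0.999, -0.0, -0.0]
force: [-0.9, 0.2, -0.2]
opening: -0.0003
grasp_force: 0.0
```

drive_tool --moves '[{"jaw": 0,"offset": [0.01,-0.001,0],"delta_rot": [0,0,0]},{"jaw": 0,"offset": [0.02,-0.001,0],"delta_rot": [0,0,0]},{"jaw": 0,"offset": [0.03,-0.002,0],"delta_rot": [0,0,0]},{"jaw": 0,"offset": [0.04,-0.003,0],"delta_rot": [0,0,0]},{"jaw": 0,"offset": [0.05,-0.003,0],"delta_rot": [0,0,0]},{"jaw": 0,"offset": [0.06,-0.004,0],"delta_rot": [0,0,0]},{"jaw": 0,"offset": [0.07,-0.005,0],"delta_rot": [0,0,0]},{"jaw": 0,"offset": [0.08,-0.006,0],"delta_rot": [0,0,0]},{"jaw": 0,"offset": [0.08,-0.006,0],"delta_rot": [0,0,0]},{"jaw": 0,"offset": [0.08,-0.006,0],"delta_rot": [0,0,0]}]'

```text
time: 5.15
position: [0.5441, 0.1486, 0.0313]
tcp_rot: [0.04, 0.999, -0.0, -0.0]
force: [-0.1, 0.5, 0.4]
opening: 0.0002
grasp_force: 0.0
```

drive_tool --moves '[{"jaw": 0,"offset": [0.007,-0.001,0],"delta_rot": [0,0,0]},{"jaw": 0,"offset": [0.014,-0.001,0],"delta_rot": [0,0,0]},{"jaw": 0,"offset": [0.021,-0.002,0],"delta_rot": [0,0,0]},{"jaw": 0,"offset": [0.028,-0.002,0],"delta_rot": [0,0,0]},{"jaw": 0,"offset": [0.035,-0.003,0],"delta_rot": [0,0,0]},{"jaw": 0,"offset": [0.042,-0.003,0],"delta_rot": [0,0,0]},{"jaw": 0,"offset": [0.049,-0.003,0],"delta_rot": [0,0,0]},{"jaw": 0,"offset": [0.056,-0.004,0],"delta_rot": [0,0,0]},{"jaw": 0,"offset": [0.063,-0.004,0],"delta_rot": [0,0,0]},{"jaw": 0,"offset": [0.07,-0.005,0],"delta_rot": [0,0,0]}]'

```text
time: 6.15
position: [0.5547, 0.1479, 0.0313]
tcp_rot: [0.04, 0.999, 0.0, 0.0]
force: [-0.5, 0.1, -0.2]
opening: -0.0001
grasp_force: 0.0
```

```bash
python3 - <<'E'
from h import *
c=shot('side','side2')
cv2.imwrite('pics/s2c.png',cv2.resize(c['pixels'][120:270,190:390,::-1],(800,600)))
E
```

```text
(no output)
```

View pics/s2c.png

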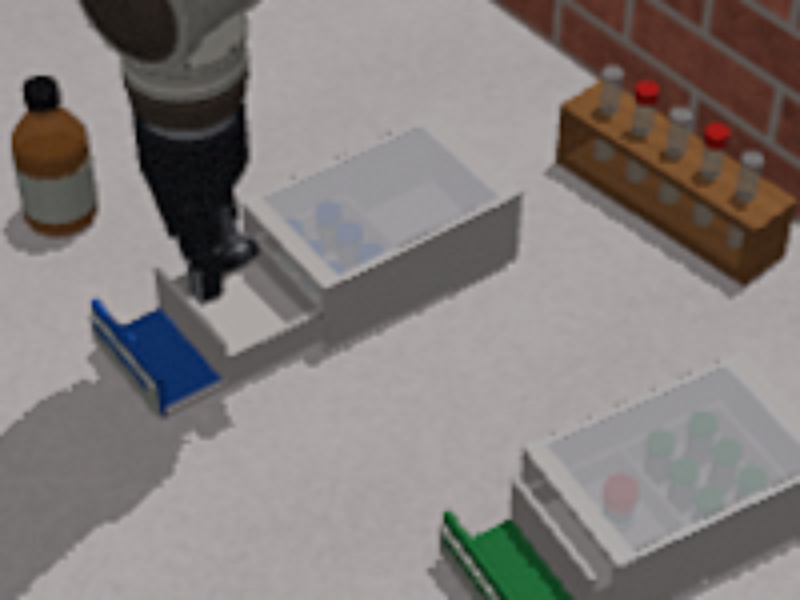

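The picture shows the finger tip at (205,295) over the blue tray's bay, past the lip at (130,355), and the tray hasn't moved. I'll check the tip's real height from depth.

```bash
python3 - <<'E'
from h import *
s=robot.get_state();print(s['position'],s['force'],s['q'])
for f,pts in (('side1',[(203,208),(204,210),(202,204),(210,200)]),('side2',[(241,192),(241,190),(242,186),(248,182)])):
    c=dict(np.load(f'pics/{f}.npz'))
    for p in pts: print(f,p,world(c,*p).round(3))
c=shot('wrist','w2'); c=shot('top','top2')
for n in('w2','top2'):
    im=cv2.imread(f'pics/{n}.png')
    if n=='top2': cv2.imwrite('pics/top2c.png',cv2.resize(im[130:280,100:400],(800,400),interpolation=cv2.INTER_CUBIC))
E
```

```text
[0.55482922 0.14790882 0.03128375] [-0.04153509  0.12327754 -1.6009586 ] [ 2.60532880e-01  1.47598096e-01 -9.37557002e-02  1.32936867e+00
 -1.34560017e-05  3.39779361e-01]
side1 (203, 208) [0.428 0.144 0.086]
side1 (204, 210) [0.428 0.141 0.08 ]
side1 (202, 204) [0.422 0.133 0.114]
side1 (210, 200) [0.431 0.1   0.151]
side2 (241, 192) [0.549 0.138 0.077]
side2 (241, 190) [0.545 0.131 0.093]
side2 (242, 186) [0.543 0.12  0.118]
side2 (248, 182) [0.545 0.092 0.153]
```

View pics/top2c.png

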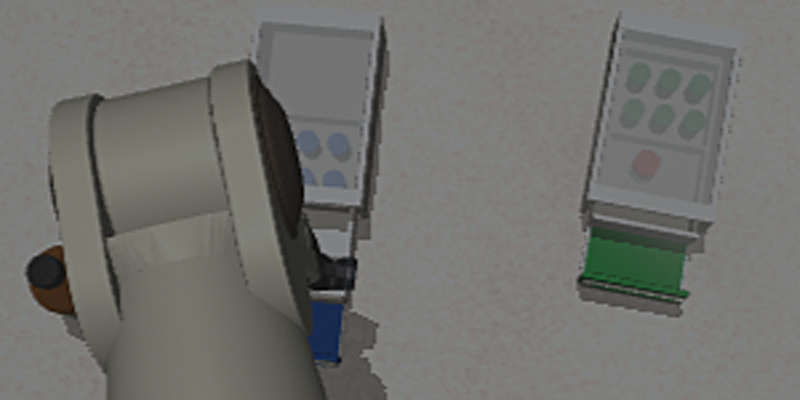

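```bash
python3 - <<'E'
from h import *
for f,xy in (('side1',(.434,.157)),('side2',(.555,.148)),('top2',(.555,.148))):
    c=dict(np.load(f'pics/{f}.npz'))
    R=cv2.Rodrigues(c['rvec'])[0]; t=c['tvec'].ravel()
    Z=c['range_z']; v,u=np.mgrid[:420,:560]
    W=(np.stack([(u-c['cx'])/c['fx']*Z,(v-c['cy'])/c['fy']*Z,Z],-1)-t)@R
    dark=(c['pixels'].max(-1)<60)&(Z>0)&(np.hypot(W[...,0]-xy[0],W[...,1]-xy[1])<.12)&(W[...,2]>.055)
    P=W[dark]; P=P[P[:,2].argsort()]
    print(f,len(P)); print(P[:12].round(3)); 
    for a,b in ((.055,.08),(.08,.1),(.1,.12),(.12,.15)):
        q=P[(P[:,2]>a)&(P[:,2]<b)]
        if len(q): print(a,b,len(q),q.min(0).round(3),q.max(0).round(3))
E
```

```text
side1 2405
[[0.429 0.152 0.062]
 [0.425 0.161 0.065]
 [0.435 0.145 0.068]
 [0.428 0.149 0.07 ]
 [0.426 0.15  0.07 ]
 [0.436 0.146 0.071]
 [0.425 0.159 0.071]
 [0.427 0.141 0.072]
 [0.431 0.142 0.073]
 [0.439 0.145 0.073]
 [0.429 0.143 0.074]
 [0.437 0.141 0.075]]
0.055 0.08 18 [0.425 0.14  0.062] [0.439 0.161 0.08 ]
0.08 0.1 16 [0.423 0.139 0.081] [0.44  0.159 0.091]
0.1 0.12 37 [0.42 0.12 0.1 ] [0.44 0.19 0.12]
0.12 0.15 111 [0.416 0.093 0.12 ] [0.443 0.199 0.15 ]
side2 2270
[[0.55  0.142 0.065]
 [0.548 0.143 0.066]
 [0.544 0.148 0.068]
 [0.548 0.143 0.069]
 [0.546 0.15  0.069]
 [0.549 0.134 0.072]
 [0.556 0.133 0.072]
 [0.551 0.137 0.072]
 [0.551 0.132 0.072]
 [0.553 0.134 0.074]
 [0.548 0.137 0.075]
 [0.557 0.135 0.075]]
0.055 0.08 18 [0.544 0.132 0.065] [0.557 0.15  0.079]
0.08 0.1 19 [0.544 0.131 0.081] [0.559 0.151 0.094]
0.1 0.12 50 [0.54  0.108 0.101] [0.563 0.186 0.12 ]
0.12 0.15 138 [0.536 0.082 0.121] [0.563 0.2   0.15 ]
top2 1392
[[0.621 0.095 0.058]
 [0.659 0.148 0.067]
 [0.646 0.144 0.071]
 [0.542 0.127 0.107]
 [0.542 0.124 0.111]
 [0.542 0.122 0.112]
 [0.542 0.12  0.113]
 [0.542 0.117 0.114]
 [0.544 0.126 0.115]
 [0.544 0.124 0.117]
 [0.546 0.124 0.117]
 [0.541 0.115 0.118]]
0.055 0.08 3 [0.621 0.095 0.058] [0.659 0.148 0.071]
0.1 0.12 10 [0.541 0.115 0.107] [0.546 0.127 0.119]
0.12 0.15 65 [0.538 0.086 0.121] [0.565 0.121 0.15 ]
```

View pics/w2.png

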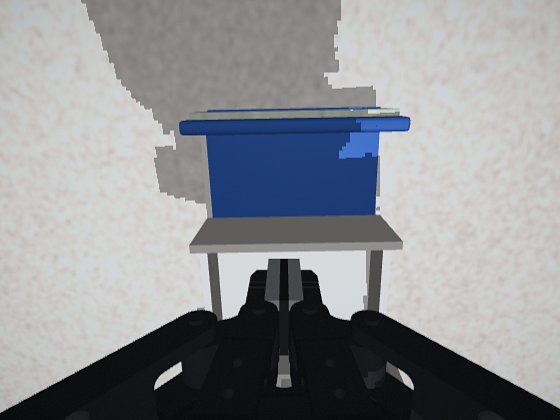

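The wrist view shows the shut fingers hanging above the bay: the front wall is at (295,235) and the blue lip at (295,125). Depth puts the true tip about 31 mm above the reported z, so the fingers passed over the tray without touching it. I'll go back, get in front of the lip again and go lower.

drive_tool --moves '[{"jaw": 0,"offset": [0,0,0.08],"delta_rot": [0,0,0]},{"jaw": 0,"offset": [-0.1,0.01,0.13],"delta_rot": [0,0,0]},{"jaw": 0,"offset": [-0.22,0.02,0.13],"delta_rot": [0,0,0]},{"jaw": 0,"offset": [-0.35,0.03,0.13],"delta_rot": [0,0,0]},{"jaw": 0,"offset": [-0.48,0.04,0.13],"delta_rot": [0,0,0]},{"jaw": 0,"offset": [-0.6,0.045,0.13],"delta_rot": [0,0,0]},{"jaw": 0,"offset": [-0.72,0.05,0.13],"delta_rot": [0,0,0]},{"jaw": 0,"offset": [-0.83,0.055,0.13],"delta_rot": [0,0,0]},{"jaw": 0,"offset": [-0.83,0.055,0.04],"delta_rot": [0,0,0]},{"jaw": 0,"offset": [-0.83,0.055,-0.05],"delta_rot": [0,0,0]}]'

```text
time: 7.3
position: [0.4309, 0.1564, 0.0237]
tcp_rot: [0.039, 0.999, 0.0, 0.001]
force: [-0.9, -0.4, -0.1]
opening: 0.0
grasp_force: 0.0
```

drive_tool --moves '[{"jaw": 0,"offset": [0,0,-0.02],"delta_rot": [0,0,0]},{"jaw": 0,"offset": [0,0,-0.04],"delta_rot": [0,0,0]},{"jaw": 0,"offset": [0,0,-0.06],"delta_rot": [0,0,0]},{"jaw": 0,"offset": [0,0,-0.08],"delta_rot": [0,0,0]},{"jaw": 0,"offset": [0,0,-0.1],"delta_rot": [0,0,0]},{"jaw": 0,"offset": [0,0,-0.12],"delta_rot": [0,0,0]},{"jaw": 0,"offset": [0,0,-0.13],"delta_rot": [0,0,0]},{"jaw": 0,"offset": [0,0,-0.14],"delta_rot": [0,0,0]},{"jaw": 0,"offset": [0,0,-0.14],"delta_rot": [0,0,0]},{"jaw": 0,"offset": [0,0,-0.14],"delta_rot": [0,0,0]}]'

```text
time: 8.3
position: [0.4302, 0.1562, 0.0029]
tcp_rot: [0.04, 0.999, 0.0, 0.0]
force: [-0.4, -0.4, -0.1]
opening: -0.0002
grasp_force: 0.0
```

```bash
cat >> h.py <<'E'
def cloud(c):
    R=cv2.Rodrigues(c['rvec'])[0]; t=c['tvec'].ravel(); Z=c['range_z']; v,u=np.mgrid[:420,:560]
    return (np.stack([(u-c['cx'])/c['fx']*Z,(v-c['cy'])/c['fy']*Z,Z],-1)-t)@R
def tip(c,xy,zlo=.012,r=.02):
    """lowest dark gripper points near xy"""
    W=cloud(c); m=(c['pixels'].max(-1)<60)&(c['range_z']>0)&(np.hypot(W[...,0]-xy[0],W[...,1]-xy[1])<r)&(W[...,2]>zlo)
    P=W[m]; return P[P[:,2].argsort()]
def lip(c,col):
    """colour-masked points of lip top: centre, extremes"""
    W=cloud(c); hsv=cv2.cvtColor(c['pixels'],cv2.COLOR_RGB2HSV); h={'blue':(105,130),'green':(45,80)}[col]
    m=(hsv[...,0]>=h[0])&(hsv[...,0]<=h[1])&(hsv[...,1]>150)&(hsv[...,2]>25)&(W[...,2]>.042)&(W[...,2]<.058)&(W[...,0]>.3)&(W[...,0]<.75)
    P=W[m]; return len(P),np.median(P,0).round(4),P.min(0).round(3),P.max(0).round(3)
E
python3 - <<'E'
from h import *
s=robot.get_state();print(s['position'],s['force'])
c=shot('side','side3'); P=tip(c,s['position'][:2]); print(P[:10].round(3)); print(lip(c,'blue'))
print(lip(dict(np.load('pics/side0.npz')),'blue'))
E
```

```text
[0.43015203 0.15619514 0.00285447] [-0.42124973 -0.3914042  -0.09319008]
[[0.423 0.148 0.036]
 [0.42  0.153 0.039]
 [0.432 0.146 0.04 ]
 [0.423 0.147 0.041]
 [0.427 0.142 0.043]
 [0.42  0.157 0.043]
 [0.424 0.148 0.044]
 [0.419 0.151 0.045]
 [0.432 0.14  0.045]
 [0.434 0.142 0.046]]
(66, array([0.4895, 0.1488, 0.049 ]), array([0.485, 0.108, 0.042]), array([0.496, 0.203, 0.054]))
(65, array([0.4897, 0.1498, 0.049 ]), array([0.484, 0.108, 0.042]), array([0.494, 0.203, 0.054]))
```

The tip is now at about 34 mm and the blue tray is still where it was. Pushing again.

drive_tool --moves '[{"jaw": 0,"offset": [0.07,-0.005,-0.03],"delta_rot": [0,0,0]},{"jaw": 0,"offset": [0.15,-0.01,-0.04],"delta_rot": [0,0,0]},{"jaw": 0,"offset": [0.22,-0.015,-0.04],"delta_rot": [0,0,0]},{"jaw": 0,"offset": [0.28,-0.02,-0.04],"delta_rot": [0,0,0]},{"jaw": 0,"offset": [0.34,-0.025,-0.04],"delta_rot": [0,0,0]},{"jaw": 0,"offset": [0.41,-0.03,-0.04],"delta_rot": [0,0,0]},{"jaw": 0,"offset": [0.48,-0.035,-0.04],"delta_rot": [0,0,0]},{"jaw": 0,"offset": [0.55,-0.04,-0.04],"delta_rot": [0,0,0]},{"jaw": 0,"offset": [0.62,-0.044,-0.04],"delta_rot": [0,0,0]},{"jaw": 0,"offset": [0.69,-0.048,-0.04],"delta_rot": [0,0,0]}]'

```text
time: 9.35
position: [0.5344, 0.149, -0.0034]
tcp_rot: [0.04, 0.999, -0.0, -0.0]
force: [-3.5, 2.4, 1.1]
opening: -0.0003
grasp_force: 1.7
```

```bash
python3 - <<'E'
from h import *
s=robot.get_state();print(s['position'],s['force'])
c=shot('side','side4'); print(lip(c,'blue')); print(tip(c,s['position'][:2])[:3])
E
```

```text
[ 0.53438293  0.14896325 -0.00335654] [-3.49223615  2.37780237  1.12302245]
(27, array([0.5497, 0.1191, 0.0489]), array([0.539, 0.099, 0.042]), array([0.555, 0.138, 0.054]))
[[0.52860106 0.14542443 0.02628748]
 [0.54288738 0.1401109  0.02977216]
 [0.53493662 0.13854388 0.03202947]]
```

drive_tool --moves '[{"jaw": 0,"offset": [0.01,-0.001,0],"delta_rot": [0,0,0]},{"jaw": 0,"offset": [0.02,-0.001,0],"delta_rot": [0,0,0]},{"jaw": 0,"offset": [0.03,-0.002,0],"delta_rot": [0,0,0]},{"jaw": 0,"offset": [0.04,-0.003,0],"delta_rot": [0,0,0]},{"jaw": 0,"offset": [0.05,-0.003,0],"delta_rot": [0,0,0]},{"jaw": 0,"offset": [0.06,-0.004,0],"delta_rot": [0,0,0]},{"jaw": 0,"offset": [0.07,-0.005,0],"delta_rot": [0,0,0]},{"jaw": 0,"offset": [0.08,-0.006,0],"delta_rot": [0,0,0]},{"jaw": 0,"offset": [0.09,-0.006,0],"delta_rot": [0,0,0]},{"jaw": 0,"offset": [0.1,-0.007,0],"delta_rot": [0,0,0]}]'

```text
time: 10.4
position: [0.5487, 0.1479, -0.0032]
tcp_rot: [0.04, 0.999, -0.0, -0.0]
force: [-3.0, -1.2, 0.7]
opening: 0.0001
grasp_force: 1.3
```

drive_tool --moves '[{"jaw": 0,"offset": [0.004,0,0],"delta_rot": [0,0,0]},{"jaw": 0,"offset": [0.008,0,0],"delta_rot": [0,0,0]},{"jaw": 0,"offset": [0.012,0,0],"delta_rot": [0,0,0]},{"jaw": 0,"offset": [0.016,0,0],"delta_rot": [0,0,0]},{"jaw": 0,"offset": [0.02,0,0],"delta_rot": [0,0,0]},{"jaw": 0,"offset": [0.024,0,0],"delta_rot": [0,0,0]},{"jaw": 0,"offset": [0.028,0,0],"delta_rot": [0,0,0]},{"jaw": 0,"offset": [0.03,0,0],"delta_rot": [0,0,0]},{"jaw": 0,"offset": [0.03,0,0],"delta_rot": [0,0,0]},{"jaw": 0,"offset": [0.03,0,0],"delta_rot": [0,0,0]}]'

```text
time: 11.4
position: [0.5531, 0.1479, -0.0032]
tcp_rot: [0.04, 0.999, -0.0, -0.0]
force: [-2.4, -2.1, -0.5]
opening: 0.0001
grasp_force: 1.2
```

drive_tool --moves '[{"jaw": 0,"offset": [0.004,0,0],"delta_rot": [0,0,0]},{"jaw": 0,"offset": [0.008,0,0],"delta_rot": [0,0,0]},{"jaw": 0,"offset": [0.012,0,0],"delta_rot": [0,0,0]},{"jaw": 0,"offset": [0.016,0,0],"delta_rot": [0,0,0]},{"jaw": 0,"offset": [0.02,0,0],"delta_rot": [0,0,0]},{"jaw": 0,"offset": [0.024,0,0],"delta_rot": [0,0,0]},{"jaw": 0,"offset": [0.028,0,0],"delta_rot": [0,0,0]},{"jaw": 0,"offset": [0.03,0,0],"delta_rot": [0,0,0]},{"jaw": 0,"offset": [0.03,0,0],"delta_rot": [0,0,0]},{"jaw": 0,"offset": [0.03,0,0],"delta_rot": [0,0,0]}]'

```text
time: 12.4
position: [0.5531, 0.1479, -0.0033]
tcp_rot: [0.039, 0.999, -0.0, -0.004]
force: [-26.0, -1.4, 15.3]
opening: 0.0002
grasp_force: 13.2
```

The force jumped to 26 N with the tip stalled at x = 0.553, so the blue tray is at its inner stop. I'll back off, rise and cross to the green tray.

drive_tool --moves '[{"jaw": 0,"offset": [-0.06,0,0],"delta_rot": [0,0,0]},{"jaw": 0,"offset": [-0.18,0.01,0],"delta_rot": [0,0,0]},{"jaw": 0,"offset": [-0.25,0.01,0.12],"delta_rot": [0,0,0]},{"jaw": 0,"offset": [-0.25,0.01,0.3],"delta_rot": [0,0,0]},{"jaw": 0,"offset": [-0.25,0.01,0.48],"delta_rot": [0,0,0]},{"jaw": 0,"offset": [-0.22,-0.1,0.62],"delta_rot": [0,0,-0.005]},{"jaw": 0,"offset": [-0.18,-0.25,0.66],"delta_rot": [0,0,-0.01]},{"jaw": 0,"offset": [-0.14,-0.42,0.66],"delta_rot": [0,0,-0.015]},{"jaw": 0,"offset": [-0.1,-0.6,0.66],"delta_rot": [0,0,-0.023]},{"jaw": 0,"offset": [-0.05,-0.78,0.66],"delta_rot": [0,0,-0.023]}]'

```text
time: 13.4
position: [0.5511, 0.0302, 0.0964]
tcp_rot: [0.076, 0.997, 0.0, 0.001]
force: [-0.1, 0.5, 0.2]
opening: -0.0
grasp_force: 0.0
```

drive_tool --moves '[{"jaw": 0,"offset": [0.03,-0.15,0],"delta_rot": [0,0,0]},{"jaw": 0,"offset": [0.06,-0.3,0],"delta_rot": [0,0,0]},{"jaw": 0,"offset": [0.09,-0.45,0],"delta_rot": [0,0,0]},{"jaw": 0,"offset": [0.12,-0.6,0],"delta_rot": [0,0,0]},{"jaw": 0,"offset": [0.15,-0.75,0],"delta_rot": [0,0,0]},{"jaw": 0,"offset": [0.18,-0.88,0],"delta_rot": [0,0,0]},{"jaw": 0,"offset": [0.2,-1,0],"delta_rot": [0,0,0]},{"jaw": 0,"offset": [0.2,-1,0],"delta_rot": [0,0,0]},{"jaw": 0,"offset": [0.2,-1,0],"delta_rot": [0,0,0]},{"jaw": 0,"offset": [0.2,-1,0],"delta_rot": [0,0,0]}]'

```text
time: 14.4
position: [0.5802, -0.1185, 0.0959]
tcp_rot: [0.075, 0.997, 0.0, 0.0]
force: [-0.1, 1.1, 0.3]
opening: -0.0
grasp_force: 0.0
```

```bash
python3 - <<'E'
from h import *
s=robot.get_state();print(s['time'],s['position'],s['tcp_rot'])
c=shot('side','side5'); t=shot('top','top5')
for k in (c,t): print(lip(k,'blue'),lip(k,'green'))
print(tip(c,s['position'][:2],.08)[:5].round(3))
cv2.imwrite('pics/top5c.png',cv2.resize(t['pixels'][130:275,180:385,::-1],(800,566),interpolation=cv2.INTER_CUBIC))
E
```

```text
14.4 [ 0.5801755  -0.11851177  0.09587907] [7.54225070e-02 9.97151655e-01 9.10940501e-05 1.16048489e-04]
(61, array([0.5691, 0.145 , 0.0492]), array([0.564, 0.102, 0.042]), array([0.577, 0.197, 0.055])) (85, array([ 0.5594, -0.162 ,  0.0491]), array([ 0.551, -0.203,  0.043]), array([ 0.568, -0.107,  0.055]))
  return _methods._mean(a, axis=axis, dtype=dtype,
  ret = um.true_divide(
Traceback (most recent call last):
  File "h.py", line 23, in lip
    P=W[m]; return len(P),np.median(P,0).round(4),P.min(0).round(3),P.max(0).round(3)
                                                  ~~~~~^^^
ValueError: zero-size array to reduction operation minimum which has no identity
```

drive_tool --moves '[{"jaw": 0,"offset": [0.01,-0.08,0],"delta_rot": [0,0,0]},{"jaw": 0,"offset": [0.02,-0.16,0],"delta_rot": [0,0,0]},{"jaw": 0,"offset": [0.03,-0.23,0],"delta_rot": [0,0,0]},{"jaw": 0,"offset": [0.04,-0.27,-0.05],"delta_rot": [0,0,0]},{"jaw": 0,"offset": [0.04,-0.27,-0.15],"delta_rot": [0,0,0]},{"jaw": 0,"offset": [0.04,-0.27,-0.25],"delta_rot": [0,0,0]},{"jaw": 0,"offset": [0.04,-0.27,-0.33],"delta_rot": [0,0,0]},{"jaw": 0,"offset": [0.04,-0.27,-0.4],"delta_rot": [0,0,0]},{"jaw": 0,"offset": [0.04,-0.27,-0.4],"delta_rot": [0,0,0]},{"jaw": 0,"offset": [0.04,-0.27,-0.4],"delta_rot": [0,0,0]}]'

```text
time: 15.5
position: [0.5861, -0.1594, 0.0357]
tcp_rot: [0.076, 0.997, 0.0, -0.0]
force: [-0.3, -0.5, 0.2]
opening: -0.0001
grasp_force: 0.0
```

```bash
python3 - <<'E'
from h import *
s=robot.get_state();print(s['time'],s['position'])
c=shot('side','side6'); print(tip(c,s['position'][:2],.058,.03)[:8].round(3)); w=shot('wrist','w6')
cv2.imwrite('pics/c6.png',np.hstack([cv2.resize(c['pixels'][190:310,280:440,::-1],(400,300)),cv2.resize(w['pixels'][...,::-1],(400,300))]))
E
```

```text
15.5 [ 0.58607322 -0.15935154  0.03573105]
[[ 0.581 -0.166  0.063]
 [ 0.577 -0.155  0.068]
 [ 0.58  -0.171  0.069]
 [ 0.58  -0.167  0.069]
 [ 0.575 -0.161  0.072]
 [ 0.578 -0.153  0.073]
 [ 0.576 -0.16   0.074]
 [ 0.587 -0.174  0.075]]
```

View pics/c6.png

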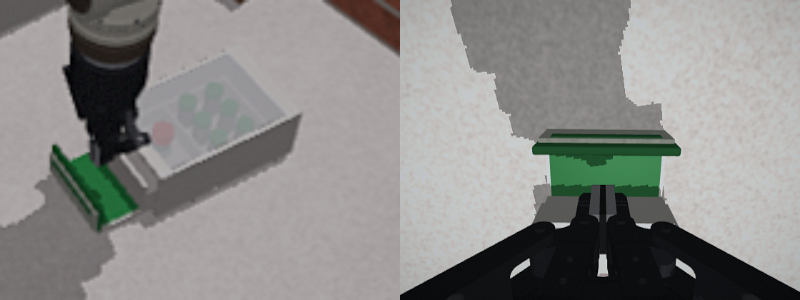

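The fingers sit over the green gap. In the left half, the tip is at (105,155), between the lip at (75,185) and the front wall at (130,180). Lowering now.

drive_tool --moves '[{"jaw": 0,"offset": [-0.01,0,-0.03],"delta_rot": [0,0,0]},{"jaw": 0,"offset": [-0.02,0,-0.06],"delta_rot": [0,0,0]},{"jaw": 0,"offset": [-0.02,0,-0.1],"delta_rot": [0,0,0]},{"jaw": 0,"offset": [-0.02,0,-0.14],"delta_rot": [0,0,0]},{"jaw": 0,"offset": [-0.02,0,-0.18],"delta_rot": [0,0,0]},{"jaw": 0,"offset": [-0.02,0,-0.22],"delta_rot": [0,0,0]},{"jaw": 0,"offset": [-0.02,0,-0.26],"delta_rot": [0,0,0]},{"jaw": 0,"offset": [-0.02,0,-0.26],"delta_rot": [0,0,0]},{"jaw": 0,"offset": [-0.02,0,-0.26],"delta_rot": [0,0,0]},{"jaw": 0,"offset": [-0.02,0,-0.26],"delta_rot": [0,0,0]}]'

```text
time: 16.6
position: [0.5834, -0.1596, -0.0029]
tcp_rot: [0.076, 0.997, -0.0, 0.0]
force: [0.3, 0.4, -0.7]
opening: -0.0002
grasp_force: 0.0
```

drive_tool --moves '[{"jaw": 0,"offset": [-0.02,0.003,0],"delta_rot": [0,0,0]},{"jaw": 0,"offset": [-0.04,0.006,0],"delta_rot": [0,0,0]},{"jaw": 0,"offset": [-0.06,0.009,0],"delta_rot": [0,0,0]},{"jaw": 0,"offset": [-0.08,0.012,0],"delta_rot": [0,0,0]},{"jaw": 0,"offset": [-0.1,0.015,0],"delta_rot": [0,0,0]},{"jaw": 0,"offset": [-0.12,0.018,0],"delta_rot": [0,0,0]},{"jaw": 0,"offset": [-0.14,0.021,0],"delta_rot": [0,0,0]},{"jaw": 0,"offset": [-0.16,0.024,0],"delta_rot": [0,0,0]},{"jaw": 0,"offset": [-0.18,0.027,0],"delta_rot": [0,0,0]},{"jaw": 0,"offset": [-0.2,0.031,0],"delta_rot": [0,0,0]}]'

```text
time: 17.6
position: [0.553, -0.1548, -0.0031]
tcp_rot: [0.076, 0.997, 0.0, 0.0]
force: [3.3, 0.5, 0.4]
opening: -0.0
grasp_force: 1.4
```

drive_tool --moves '[{"jaw": 0,"offset": [-0.02,0.003,0],"delta_rot": [0,0,0]},{"jaw": 0,"offset": [-0.045,0.007,0],"delta_rot": [0,0,0]},{"jaw": 0,"offset": [-0.07,0.011,0],"delta_rot": [0,0,0]},{"jaw": 0,"offset": [-0.1,0.015,0],"delta_rot": [0,0,0]},{"jaw": 0,"offset": [-0.13,0.02,0],"delta_rot": [0,0,0]},{"jaw": 0,"offset": [-0.16,0.024,0],"delta_rot": [0,0,0]},{"jaw": 0,"offset": [-0.19,0.029,0],"delta_rot": [0,0,0]},{"jaw": 0,"offset": [-0.22,0.034,0],"delta_rot": [0,0,0]},{"jaw": 0,"offset": [-0.25,0.038,0],"delta_rot": [0,0,0]},{"jaw": 0,"offset": [-0.27,0.041,0],"delta_rot": [0,0,0]}]'

```text
time: 18.6
position: [0.5122, -0.1487, -0.0032]
tcp_rot: [0.076, 0.997, -0.0, -0.0]
force: [3.3, 1.8, 0.9]
opening: -0.0001
grasp_force: 1.4
```

drive_tool --moves '[{"jaw": 0,"offset": [-0.02,0.003,0],"delta_rot": [0,0,0]},{"jaw": 0,"offset": [-0.04,0.006,0],"delta_rot": [0,0,0]},{"jaw": 0,"offset": [-0.06,0.009,0],"delta_rot": [0,0,0]},{"jaw": 0,"offset": [-0.08,0.012,0],"delta_rot": [0,0,0]},{"jaw": 0,"offset": [-0.1,0.015,0],"delta_rot": [0,0,0]},{"jaw": 0,"offset": [-0.12,0.018,0],"delta_rot": [0,0,0]},{"jaw": 0,"offset": [-0.135,0.021,0],"delta_rot": [0,0,0]},{"jaw": 0,"offset": [-0.15,0.023,0],"delta_rot": [0,0,0]},{"jaw": 0,"offset": [-0.16,0.024,0],"delta_rot": [0,0,0]},{"jaw": 0,"offset": [-0.17,0.026,0],"delta_rot": [0,0,0]}]'

```text
time: 19.6
position: [0.487, -0.1449, -0.0033]
tcp_rot: [0.076, 0.997, -0.0, -0.0]
force: [3.0, 0.1, 0.2]
opening: 0.0
grasp_force: 1.3
```

```bash
python3 - <<'E'
from h import *
c=shot('side','side7'); print(lip(c,'green'),lip(c,'blue'))
cv2.imwrite('pics/c7.png',cv2.resize(c['pixels'][150:300,250:450,::-1],(800,600)))
E
```

```text
(135, array([ 0.4778, -0.1606,  0.0494]), array([ 0.464, -0.202,  0.042]), array([ 0.637, -0.096,  0.055])) (63, array([0.5695, 0.1431, 0.0491]), array([0.564, 0.104, 0.042]), array([0.575, 0.198, 0.055]))
```

View pics/c7.png

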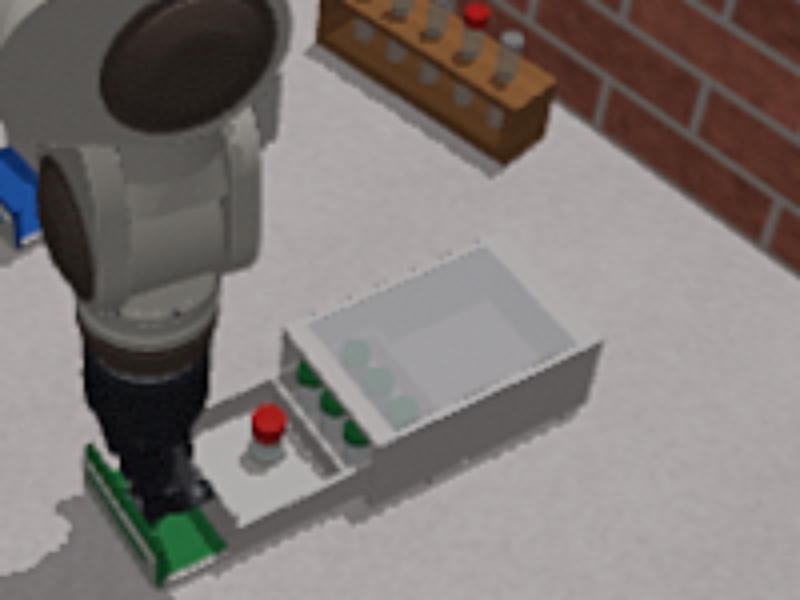

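The vial is standing upright at (268,435) and the tray is following the fingers. I'll creep on to the outer stop.

drive_tool --moves '[{"jaw": 0,"offset": [-0.01,0.001,0],"delta_rot": [0,0,0]},{"jaw": 0,"offset": [-0.02,0.003,0],"delta_rot": [0,0,0]},{"jaw": 0,"offset": [-0.03,0.004,0],"delta_rot": [0,0,0]},{"jaw": 0,"offset": [-0.04,0.006,0],"delta_rot": [0,0,0]},{"jaw": 0,"offset": [-0.045,0.007,0],"delta_rot": [0,0,0]},{"jaw": 0,"offset": [-0.05,0.008,0],"delta_rot": [0,0,0]},{"jaw": 0,"offset": [-0.055,0.008,0],"delta_rot": [0,0,0]},{"jaw": 0,"offset": [-0.06,0.009,0],"delta_rot": [0,0,0]},{"jaw": 0,"offset": [-0.06,0.009,0],"delta_rot": [0,0,0]},{"jaw": 0,"offset": [-0.06,0.009,0],"delta_rot": [0,0,0]}]'

```text
time: 20.65
position: [0.4779, -0.1436, -0.0032]
tcp_rot: [0.076, 0.997, -0.0, -0.0]
force: [1.7, 0.2, -0.5]
opening: 0.0004
grasp_force: 0.6
```

drive_tool --moves '[{"jaw": 0,"offset": [-0.004,0,0],"delta_rot": [0,0,0]},{"jaw": 0,"offset": [-0.008,0.001,0],"delta_rot": [0,0,0]},{"jaw": 0,"offset": [-0.012,0.002,0],"delta_rot": [0,0,0]},{"jaw": 0,"offset": [-0.016,0.002,0],"delta_rot": [0,0,0]},{"jaw": 0,"offset": [-0.02,0.003,0],"delta_rot": [0,0,0]},{"jaw": 0,"offset": [-0.024,0.004,0],"delta_rot": [0,0,0]},{"jaw": 0,"offset": [-0.028,0.004,0],"delta_rot": [0,0,0]},{"jaw": 0,"offset": [-0.03,0.005,0],"delta_rot": [0,0,0]},{"jaw": 0,"offset": [-0.03,0.005,0],"delta_rot": [0,0,0]},{"jaw": 0,"offset": [-0.03,0.005,0],"delta_rot": [0,0,0]}]'

```text
time: 21.65
position: [0.4759, -0.1432, -0.0031]
tcp_rot: [0.076, 0.997, -0.0, 0.002]
force: [14.4, -1.0, -8.9]
opening: 0.0001
grasp_force: 7.4
```

The force rose to 14 N with the tip stalled at x = 0.476, so the green tray is at its outer stop. I'll ease off inside the gap and lift straight out.

drive_tool --moves '[{"jaw": 0,"offset": [0.03,-0.004,0],"delta_rot": [0,0,0]},{"jaw": 0,"offset": [0.08,-0.012,0],"delta_rot": [0,0,0]},{"jaw": 0,"offset": [0.08,-0.012,0],"delta_rot": [0,0,0]},{"jaw": 0,"offset": [0.08,-0.012,0.1],"delta_rot": [0,0,0]},{"jaw": 0,"offset": [0.08,-0.012,0.25],"delta_rot": [0,0,0]},{"jaw": 0,"offset": [0.08,-0.012,0.4],"delta_rot": [0,0,0]},{"jaw": 0,"offset": [0.08,-0.012,0.55],"delta_rot": [0,0,0]},{"jaw": 0,"offset": [0.08,-0.012,0.7],"delta_rot": [0,0,0]},{"jaw": 0,"offset": [0.08,-0.012,0.85],"delta_rot": [0,0,0]},{"jaw": 0,"offset": [0.08,-0.012,1],"delta_rot": [0,0,0]}]'

```text
time: 22.65
position: [0.4852, -0.1445, 0.149]
tcp_rot: [0.076, 0.997, -0.0, 0.0]
force: [0.5, -0.1, 0.4]
opening: 0.0001
grasp_force: 0.0
```

drive_tool --moves '[{"jaw": 0,"offset": [-0.1,0.1,0],"delta_rot": [0,0,0]},{"jaw": 0,"offset": [-0.2,0.2,0],"delta_rot": [0,0,0]},{"jaw": 0,"offset": [-0.35,0.3,0],"delta_rot": [0,0,0]},{"jaw": 0,"offset": [-0.5,0.4,0],"delta_rot": [0,0,0]},{"jaw": 0,"offset": [-0.6,0.5,0],"delta_rot": [0,0,0]},{"jaw": 0,"offset": [-0.7,0.6,0],"delta_rot": [0,0,0]},{"jaw": 0,"offset": [-0.75,0.65,0],"delta_rot": [0,0,0]},{"jaw": 0,"offset": [-0.75,0.65,0],"delta_rot": [0,0,0]},{"jaw": 0,"offset": [-0.75,0.65,0],"delta_rot": [0,0,0]},{"jaw": 0,"offset": [-0.75,0.65,0],"delta_rot": [0,0,0]}]'

```text
time: 23.65
position: [0.3736, -0.0475, 0.1468]
tcp_rot: [0.076, 0.997, -0.0, -0.0]
force: [-0.0, -0.8, -0.1]
opening: 0.0002
grasp_force: 0.0
```

```bash
python3 - <<'E'
from h import *
c=shot('side','side8'); print(lip(c,'green'),lip(c,'blue'))
cv2.imwrite('pics/c8.png',cv2.resize(c['pixels'][120:370,150:450,::-1],(720,600)))
E
```

```text
(196, array([ 0.6066, -0.1582,  0.0496]), array([ 0.453, -0.2  ,  0.042]), array([ 0.632, -0.093,  0.054])) (64, array([0.5697, 0.1418, 0.0489]), array([0.565, 0.104, 0.042]), array([0.576, 0.2  , 0.054]))
```

View pics/c8.png

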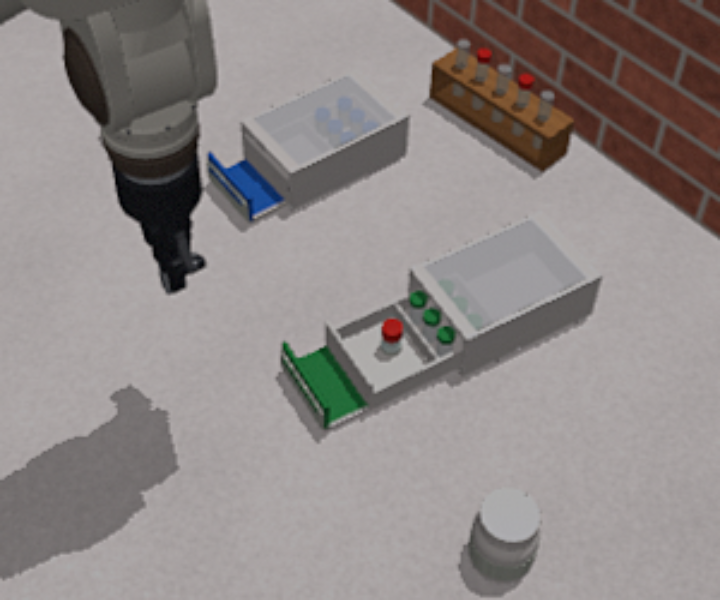

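The blue tray is home with its lip at (245,185), the green tray is fully out with its lip at (305,385), and the vial is standing at (392,335). The jar is untouched and the arm is clear of everything. Handing in.

```bash
python3 -c "
from bench import robot
print(robot.hand_in())"
```

```text
the job is handed in; nothing more can be done
None
```

The blue tray was pushed home to its inner stop, then the green tray was drawn from inside its lip to its outer stop with the vial still standing; the first blue push passed over the lip without touching (true fingertip about 31 mm above the reported height) and was redone lower, and the job was handed in at about 24 s.

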